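# Draw the pressure cell shut with its latch

## Robot

A 7-joint arm with a two-finger parallel gripper is mounted at the origin on the work surface; the furniture and walls round the work are solid. World frame = base frame: x ahead of the robot, y to its left, z up, the work surface at z = 0. Lengths are in m, angles in rad, forces in N, time in s.
With the tool pointing down it reaches from about 0.4 to 0.875 m from the base axis. Payload 6.5 kg.
Tool frame: the origin (TCP) lies midway between the tips of the shut fingers; the grasp point (between the pads) lies env.grip_point_offset behind it (env.grip_point_offset is the distance from the TCP to the grasp point, in m); z points along the fingers, y is the line along which they close (so a half turn about z gives the same grasp; the last joint's range is limited). The gripper opens to 85 mm and grips with 20 to 120 N. Pads are 22 mm wide; open, the fingers measure 114 mm over their backs; the gripper's body (76 mm by 85 mm) begins 54 mm behind the grasp point. The pads swing forward as they close: fully open they stand 13 mm farther back than shut.
Start: joints at [-1.206, 0.536, -0.004, 1.538, 0.003, 1.067, -0.071], TCP at [0.271, 0.591, 0.231] pointing down, gripper open.
Joint ranges: [-2.7, 2.7], [-0.37, 2.16], [-1.27, 1.26], [0.24, 2.4], [-1.31, 4.45], [0.19, 1.91], [-2.76, 2.76]. Speed limits (rad/s): [2.39, 2.39, 3.14, 3.14, 3.14, 3.14, 3.14].

## Interface

Orientations are given as a rotation vector (axis times angle).
In Python, from plant import env gives the robot as it stands. The module is installed in compiled form; this text tells all that it offers.
- The arm moves only by the tool apply_moves, never from a script. Its argument "steps" is text: rows parted by semicolons, each of 7 numbers parted by spaces: the turn, a rotation vector about the tool's x, y, z in rad, then the shift along the tool's x, y, z in cm, then the closure, from -1 (fully open) to 1 (shut), so that 0 is half open. A call has 1 to 10 rows; each row shifts and turns the commanded pose from where the row before left it, along the tool's axes as they then stand; what a row does not reach is not made up. A row lasts 1/10 s, in which the tool goes at most 50 mm and 8.59 degrees, less where a joint would pass 70% of its speed; a pose out of reach is approached as far as the arm can. A call with a gripper value outside its range is refused whole. The fingers move at their own pace and stop on an object; "newtons" is the grip in N (left out, the last holds). Time passes only in rows, so rows that do not move let the fingers close. It gives the time, the measured TCP pose, the force, the opening and the grip force at its end, in the units of the state.
- env.sense(): the state, without advancing time (a new reading comes with each control period).
- env.get_image(name): name is "side" or "top" or "wrist"; returns the picture (480x640x3 uint8, red, green, blue); there is no depth.
- env.get_calibration(name): a dict with "fx", "fy", "cx", "cy" (pixels), "k1" (the pictures are not rectified: a ray, as slopes to the right and down, at radius r is drawn at 1 + k1 r^2 times it, then the intrinsics apply), "R" (3x3) and "t" (3): a world point X has camera coordinates R X + t. Camera axes: x right, y down, z forward; pixel columns grow to the right and rows downward; lengths in m; the calibration is good to about 2 mm. A picture is of the moment at which its call begins: read the wrist's pose just before it. get_calibration takes no time and is no camera call; for the wrist camera it gives the pose at the moment of the call.
- env.job_done(): hands the job in; it is judged then, once.
The state is a dict: "time_s": time; "joints": joint angles; "joint_vel": joint speeds; "joint_torque": joint torques, N m; "tcp_pos": TCP position; "tcp_rot": TCP orientation; "ft_force": force on the tool from outside, world axes, zero at the start; "wrist_torque": the same for the moment, N m; "width": opening from 0.0 (shut) to 1.0 (fully open); "grasp_force": force on a finger pad.
Only numpy, scipy, OpenCV 4.12 (cv2) and the standard library are available. Lean on these libraries where they do the work, as an engineer would, in place of code of your own. Each camera call takes 0.05 s, during which the arm holds its last target. There are 200 camera calls.

## Task

Close the small split pressure cell with the draw latch on its top: take the loop by its thumb disc, lay the loop's bar down behind the keeper hook and draw it back until you feel it catch under the lip, stopping there, then let go and push the lever over and down until it snaps past centre and lies fully home, holding the two halves together. Pull the loop only as hard as a light finger does and do not force the lever; leave the vial, crucible and dish where they stand.

Things in the scene. Friction and masses are not known exactly. Their poses are not given: they have to be found in the camera images.
- cell: Split aluminium pressure cell, fixed: base plate 230 x 110 x 10 mm, both halves 80 mm wide with tops at z = 60 mm. Origin under the plate's centre on the worktop; z up; x runs from the latch lever to the keeper; y is the direction of all latch axes. Lever pivot axis at x = -25, z = 74 mm in this frame.
- handle: The steel latch lever: origin on its pivot axis, y along it; the plate runs 62 mm along its own -x, 22 to 26 mm wide; the face to push lies 4 mm (5 mm at the end, 46 to 62 mm out) on its own +z side. Loop pivot at x = -14, z = -3 mm here. Lever angle = turn about the cell's +y: 0 closed (axes as the cell's), 1.57 upright, 2.4 stop.
- lever_end (a point): Middle of the lever's outer face 54 mm from its pivot, where to push. The lever starts open at 1.65 to 2.0 rad; light friction (0.02 N m) keeps it where it is left. With the loop hooked, 2 to 8 N here closes it (towards the cell's -x, then down); dead centre near 0.28 rad, after which it pulls home; press until it is. Closed, this point is 79 mm above the worktop.
- yoke: Wire loop: origin on its pivot on the lever, y along the pivot, x towards its bar. Legs 36 mm apart, joined at the end by a 5 mm round bar. The end is screwed in or out by an unmeasured amount, so the bar lies 66 to 74 mm out: to be felt. A light spring raises the loop (about 0.3 to 0.7 rad above level); let go unhooked it rises again.
- disc (a point): Nominal centre of the thumb disc by which the loop is taken: upright steel disc, 22 mm across, 10 mm thick along y, on a stem behind the bar, swivelling freely about y. 32 mm beyond the bar along the loop's x and 12 mm to its +z; it is screwed out or in with the bar, so it lies up to 4 mm from here along x. Moved along x it turns the lever too (about 2 N friction).
- keeper: Sliding half with the keeper hook, 20 mm wide, on top. Origin = the bar's centre when hooked; axes as the cell's. Lip (underside z = 4.3, top 8.3 mm) reaches to x = -1 mm. The bar comes down beyond x = 1.5 mm onto a flat plate (bar centre then z = 0; plate ends at x = 15 mm) and is drawn along -x under the lip to meet the hook at x = 0.
- lip (a point): End of the keeper's lip, at its top, mid-width: x = -1, z = 8.3 mm in the keeper's frame. At the start springs hold the sliding half off: keeper origin at x = 36.8, z = 65.5 mm in the cell's frame. They take 12 N to start moving and 3 N more per mm. The closed latch holds it 1.3 to 10 mm nearer the lever. By hand the bar may load the keeper with less than 8 N.
- vial: Sample vial with screw cap, 35 mm across, 72 mm tall, beside the cell; bystander. Origin under its centre.
- crucible: Porcelain crucible, 44 mm across, 36 mm tall; bystander. Origin under its centre.
- dish: Covered round dish, 60 mm across, 15 mm tall; bystander. Origin under its centre.

How it is judged:
On the way:
1. the loop has been let go and stays hooked on the keeper while the lever still stands up (contact force between yoke and keeper above 0.05 N and contact force between the fingers and yoke below 0.05 N and angle between the x axis of handle and the x axis of cell, either way round above 0.5 rad), for 0.3 s.
At the end, for the whole second after the job is handed in: the lever lies home (within 0.08 rad), the loop's bar pulls on the keeper (more than 8 N) and the sliding half is held drawn in by more than 1 mm (angle between the x axis of handle and the x axis of cell, either way round below 0.08 rad and x of lever_end in the frame of cell below -0.06 m and x of keeper in the frame of cell below 0.0358 m and contact force between yoke and keeper above 8 N); the robot touches nothing.
It fails at once if the loop is pulled or pressed by hand against the keeper hook with more than 8 N (contact force between the fingers and yoke above 0.5 N and contact force between yoke and keeper above 8 N).
It fails at once if the lever is pushed with more than 40 N (contact force between the fingers and handle above 40 N and contact force between the fingers and yoke below 0.5 N).
It fails at once if a bystander is moved by more than 2 cm or tipped (distance of any of vial, crucible, dish from where it was at the start of the episode above 0.02 m or angle between vial's own z axis and vertical above 0.3 rad).
It also fails if it takes over 58 s, if anything falls off the work surface, if the arm or the gripper's body presses on something with over 40 N, if the wrist force passes 120 N, or if a joint passes its speed limit or range.

## Working session

There is one attempt and no reset: what is moved stays moved. The work goes in short steps, Python scripts to look and compute and a tool call to move; the robot and the scene stay as the last step left them, time stands still between calls to the robot, and variables do not carry over. Pictures are saved under pics/ and viewed, at most 10 in all, crops included, and the job is handed in when it is done.

Besides the shell and the picture viewer there is one more tool, called after "Request:" as a command line: name --argument value ..., lists and objects as JSON in quotes. apply_moves: Moves the arm, as the interface text tells. Its arguments: {"type":"object","properties":{"steps":{"type":"string"},"newtons":{"type":"number"}},"required":["steps"]}

```bash
mkdir -p pics; ls
python3 - <<'E'
from plant import env
import cv2, numpy as np
s=env.sense(); print({k:np.round(v,3) for k,v in s.items()}, env.grip_point_offset)
for n in ("side","top"):
    cv2.imwrite(f"pics/{n}0.png",env.get_image(n)[:,:,::-1])
    c=env.get_calibration(n); print(n,{k:np.round(v,3) for k,v in c.items()})
E
```

```text
pics
{'time_s': np.float64(0.0), 'joints': array([-1.206,  0.537, -0.004,  1.539,  0.003,  1.067, -0.071]), 'joint_vel': array([-0.   ,  0.   , -0.   ,  0.001, -0.001, -0.001, -0.   ]), 'joint_torque': array([-1.0000e-03, -5.8341e+01,  1.0480e+00, -2.5912e+01,  1.2000e-02,
        9.0000e-03,  0.0000e+00]), 'tcp_pos': array([0.271, 0.59 , 0.23 ]), 'tcp_rot': array([-6.710e-01, -3.069e+00,  3.000e-03]), 'ft_force': array([ 0.432,  1.512, -0.248]), 'wrist_torque': array([-0.008, -0.006, -0.036]), 'grasp_force': np.float64(0.0), 'width': np.float64(1.001)} 0.0187
side {'fx': np.float64(579.074), 'fy': np.float64(579.074), 'cx': np.float64(322.973), 'cy': np.float64(242.261), 'k1': np.float64(-0.154), 'R': array([[-0.99 , -0.142,  0.017],
       [-0.1  ,  0.597, -0.796],
       [ 0.103, -0.79 , -0.605]]), 't': array([0.571, 0.1  , 0.88 ])}
top {'fx': np.float64(548.635), 'fy': np.float64(548.635), 'cx': np.float64(316.811), 'cy': np.float64(242.525), 'k1': np.float64(-0.059), 'R': array([[-0.157, -0.988, -0.001],
       [-0.966,  0.154, -0.207],
       [ 0.205, -0.031, -0.978]]), 't': array([0.108, 0.569, 0.81 ])}
```

View pics/side0.png

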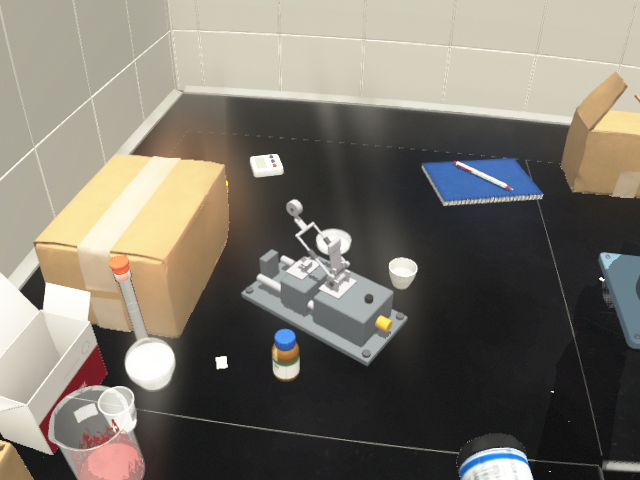

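View pics/top0.png

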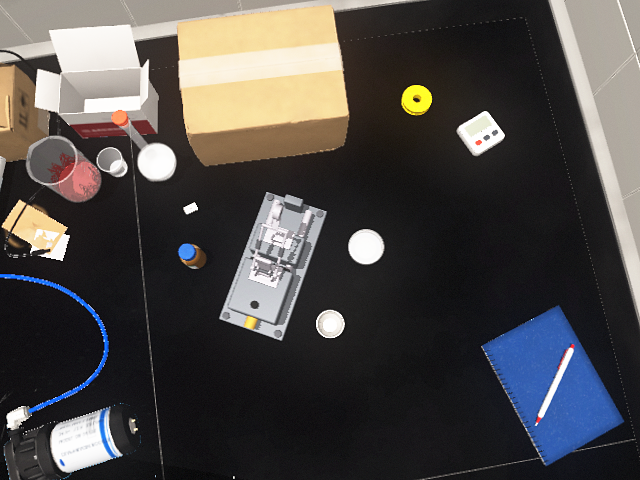

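The side view shows the cell at about (325,305), the raised loop with its disc at (294,208), the vial at (286,355), the crucible at (403,273) and the dish at (334,242). The top view shows the cell at about (273,268), running from the yellow knob end at (250,322) to the keeper end at (293,200). I'll enlarge both.

Run:
```python
import cv2
a=cv2.imread("pics/side0.png")[190:370,235:415]; cv2.imwrite("pics/side0c.png",cv2.resize(a,(600,600),interpolation=cv2.INTER_CUBIC))
a=cv2.imread("pics/top0.png")[185:345,210:340]; cv2.imwrite("pics/top0c.png",cv2.resize(a,(487,600),interpolation=cv2.INTER_CUBIC))
```

```text
(no output)
```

View pics/side0c.png

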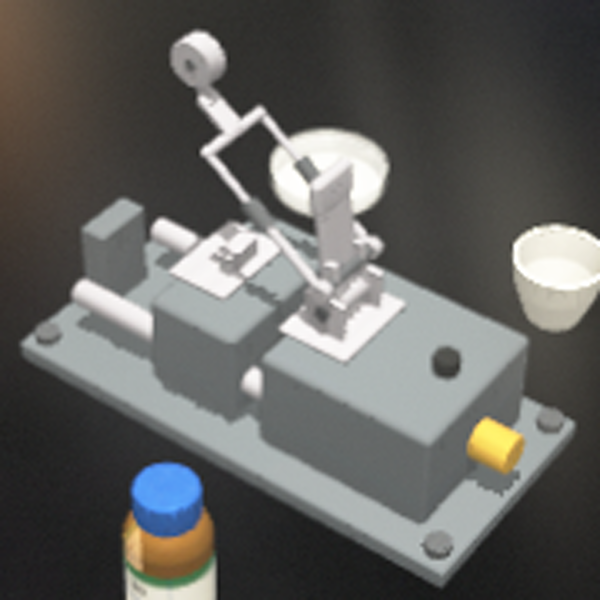

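View pics/top0c.png

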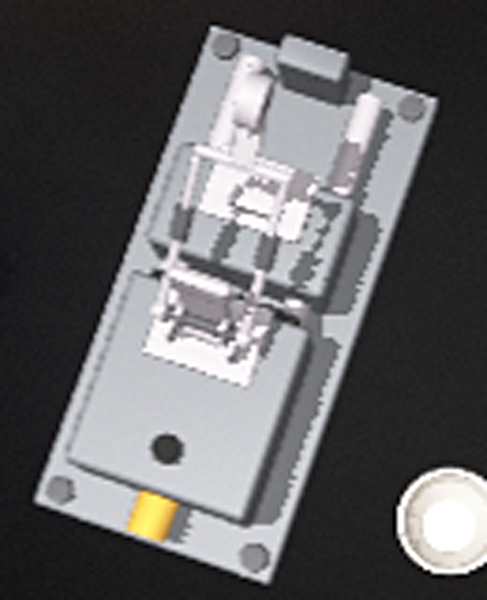

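The crops show the loop raised with its disc at (198,60) and bar ends at (208,152) and (262,110) in the side crop. The lever tip is at (333,172). The plate corners are sharp in both crops. I'll fit the cell pose and the angles.

```bash
cat > h.py <<'E'
from plant import env
import numpy as np, cv2
from scipy.optimize import least_squares
from scipy.spatial.transform import Rotation as Ro
def proj(c,X):
    p=np.asarray(X)@np.array(c["R"]).T+np.array(c["t"]); s=p[:,:2]/p[:,2:]
    s=s*(1+c["k1"]*(s**2).sum(1,keepdims=True)); return s*[c["fx"],c["fy"]]+[c["cx"],c["cy"]]
def onplane(c,uv,z):  # pixel -> world at height z
    f=lambda q: proj(c,[[q[0],q[1],z]])[0]-uv
    return least_squares(f,[0.5,0,]).x
def ry(th,x,z): return np.array([x*np.cos(th)+z*np.sin(th),-x*np.sin(th)+z*np.cos(th)])
def world(cell,P): # cell mm -> world m
    x,y,a=cell; P=np.asarray(P,float)/1000; c,s=np.cos(a),np.sin(a)
    return np.c_[x+c*P[:,0]-s*P[:,1], y+s*P[:,0]+c*P[:,1], P[:,2]]
def model(th,phi,L):
    """cell mm: bar mid, disc centre, lever tip ; phi = loop above level"""
    lp=np.array([-25,74])+ry(th,-14,-3)
    return lp, lp+ry(-phi,L,0), lp+ry(-phi,L+32,12), np.array([-25,74])+ry(th,-62,4)
E
cat > fit.py <<'E'
from h import *
S,T=env.get_calibration("side"),env.get_calibration("top")
sc=lambda u,v:[235+u/3.3333-.35,190+v/3.3333-.35]
tc=lambda u,v:[210+u/3.746-.35,185+v/3.75-.35]
cs=[[-115,55,10],[115,55,10],[-115,-55,10]]; us=np.array([sc(442,573),sc(22,345),sc(575,424)])
ct=[[115,55,10],[115,-55,10],[-115,55,10],[-115,-55,10]]; ut=np.array([tc(210,27),tc(437,97),tc(37,502),tc(270,582)])
def res(q):
    cell=q[:3]; lp,b,d,t=model(q[3],q[4],q[5])
    P=lambda a,y:[a[0],y,a[1]]
    r=[proj(S,world(cell,cs))-us, proj(T,world(cell,ct))-ut,
     proj(S,world(cell,[P(b,18),P(b,-18),P(d,0),P(t,0)]))-[sc(208,152),sc(262,110),sc(198,59),sc(333,173)],
     proj(T,world(cell,[P(b,18),P(b,-18)]))-[tc(193,148),tc(285,174)]]
    return np.r_[np.concatenate(r).ravel(),(q[5]-70)/3]
f=least_squares(res,[.45,.1,-.35,1.8,.5,70]); np.save("fit.npy",f.x)
print(np.round(f.x,4)); print(np.round(f.fun.reshape(-1)[:-1].reshape(-1,2),1))
print([np.round(m,1) for m in model(*f.x[3:])])
x,y,a=f.x[:3]
def inv(p,z): d=np.array(p)-[x,y]; return np.round(1000*np.array([np.cos(a)*d[0]+np.sin(a)*d[1],-np.sin(a)*d[0]+np.cos(a)*d[1]]),1)
for n,u,z in (("sl L far",tc(180,143),.06),("sl L near",tc(150,240),.06),("sl R far",tc(358,192),.06),("sl R near",tc(330,300),.06),("plate far",tc(310,238),.061),("post",tc(350,52),.04),("vial",tc(-75,270),.072),("crucible",tc(450,520),.036)):
    print(n,inv(onplane(T,u,z),z))
for n,u,z in (("sl L near",sc(232,340),.06),("sl L far",sc(155,292),.06),("post",sc(115,205),.04),("lipish",sc(240,238),.0738)):
    print("S",n,inv(onplane(S,u,z),z))
s=env.sense(); R=Ro.from_rotvec(s["tcp_rot"]).as_matrix(); print(np.round(R,3),s["tcp_pos"],s["ft_force"])
print("disc world",world(f.x[:3],[[*[model(*f.x[3:])[2][0]],0,model(*f.x[3:])[2][1]]]))
E
python3 fit.py
```

```text
[ 0.5654  0.0931 -0.4827  1.6159  0.6446 74.6154]
[[ 0.3 -0.1]
 [-1.7 -1. ]
 [ 0.7 -1.6]
 [-0.4 -1. ]
 [-0.1  0.1]
 [-1.6  0.2]
 [-0.4  0.8]
 [-0.4 -0.1]
 [-0.8  0.3]
 [-0.1 -0.3]
 [ 0.1 -0.9]
 [ 1.   0.7]
 [-0.3  1.5]]
[array([-27.4,  88.1]), array([ 32.3, 133. ]), array([ 50.6, 161.8]), array([-18.2, 135.8])]
sl L far [47.8 38.8]
sl L near [ 4.1 36.5]
sl R far [ 51.8 -40.1]
sl R near [  4.1 -44. ]
plate far [ 26.3 -27.4]
post [114.5 -14.4]
vial [-39.7 118.9]
crucible [ -65.1 -120.5]
S sl L near [ 3.7 38.7]
S sl L far [48.8 34.2]
S post [118.6 -21. ]
S lipish [31.6 -3.7]
[[-0.909  0.418 -0.001]
 [ 0.418  0.909 -0.001]
 [-0.    -0.002 -1.   ]] [0.27123147 0.59009638 0.23052004] [ 0.29717835 -0.00049388 -0.03333599]
disc world [[0.61022258 0.06961125 0.16177724]]
```

The fit is good to about 1 px, with the cell at (0.565, 0.093) and yaw -0.483. The lever is at about 1.62 rad and the loop about 0.64 rad above level. Next I move above the disc.

Request:
apply_moves --steps "0 0 0.052 0 0 0 -1;0 0 0 -3.7 -2.4 0 -1;0 0 0 -3.7 -2.4 0 -1;0 0 0 -3.7 -2.4 0 -1;0 0 0 -3.7 -2.4 0 -1;0 0 0 -3.7 -2.4 0 -1;0 0 0 -3.7 -2.4 0 -1;0 0 0 -3.7 -2.4 0 -1;0 0 0 -3.7 -2.4 0 -1;0 0 0 -3.7 -2.4 0 -1"

```text
time_s: 1.1
tcp_pos: [0.4665, 0.2429, 0.2311]
tcp_rot: [-0.751, -3.05, 0.0]
ft_force: [0.5, -1.2, 0.2]
width: 1.0
grasp_force: 0.0
```

```bash
cat >> h.py <<'E'
q=np.load("fit.npy"); cell=q[:3]
def where():
    s=env.sense(); R=Ro.from_rotvec(s["tcp_rot"]).as_matrix(); a=cell[2]
    C=np.array([[np.cos(a),-np.sin(a),0],[np.sin(a),np.cos(a),0],[0,0,1]])
    p=C.T@(s["tcp_pos"]-[cell[0],cell[1],0])*1000
    print("t",round(float(s["time_s"]),2),"tcp cell mm",np.round(p,1),"F cell",np.round(C.T@s["ft_force"],2),"w",np.round(s["width"],3),"g",np.round(s["grasp_force"],1))
    return s,R,C,p
def goto(P): # tool-axes cm shift and rotvec to straight-down aligned pose at cell mm P
    s,R,C,p=where(); d=R.T@C@(np.array(P)-p)/10; D=C@np.diag([-1,1,-1])
    print("shift cm",np.round(d,2),"turn",np.round(Ro.from_matrix(R.T@D).as_rotvec(),3))
E
python3 -c "
from h import *
goto([50.6,0,230])"
```

```text
t 1.1 tcp cell mm [-157.1   86.8  231.1] F cell [ 0.98 -0.79  0.18] w 1.0 g 0.0
shift cm [-20.77  -8.68   0.11] turn [-0. -0.  0.]
```

Request:
apply_moves --steps "0 0 0 -3.5 -1.45 0 -1;0 0 0 -3.5 -1.45 0 -1;0 0 0 -3.5 -1.45 0 -1;0 0 0 -3.5 -1.45 0 -1;0 0 0 -3.5 -1.45 0 -1;0 0 0 -3.2 -1.4 0 -1;0 0 0 0 0 0 -1;0 0 0 0 0 0 -1"

```text
time_s: 1.9
tcp_pos: [0.6091, 0.0712, 0.2307]
tcp_rot: [-0.753, -3.049, 0.001]
ft_force: [-0.5, 0.8, 0.1]
width: 1.001
grasp_force: 0.0
```

```bash
python3 -c "
from h import *
goto([50.6,0,230])
c=env.get_calibration('wrist')
np.savez('w1.npz',**c)
im=env.get_image('wrist'); cv2.imwrite('pics/w1.png',im[:,:,::-1])
print(c['t'],proj(c,world(cell,[[50.6,0,161.8],[32.3,18,133],[32.3,-18,133],[35.8,0,73.8]])))"
```

```text
t 1.9 tcp cell mm [ 48.9   0.9 230.7] F cell [-0.85  0.51  0.14] w 1.001 g 0.0
shift cm [-0.17 -0.09  0.07] turn [-0.001 -0.001 -0.002]
[-0.34601322 -0.52222695  0.23685082] [[321.73639521 244.61430615]
 [351.1169852  201.05471551]
 [292.48991554 201.12983733]
 [322.00839265 188.2021516 ]]
```

View pics/w1.png

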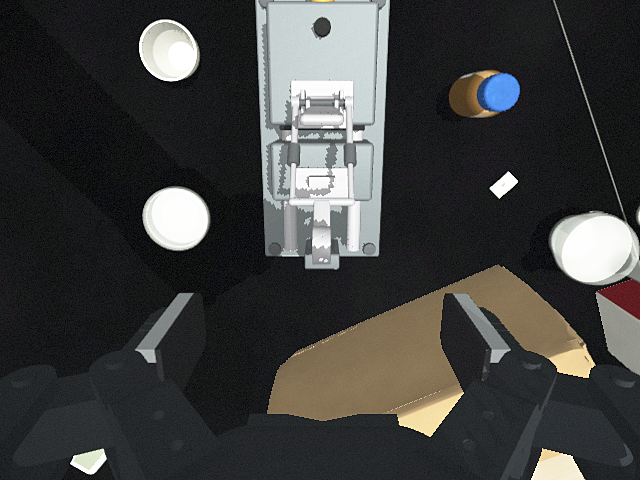

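The wrist view shows the disc at (321,243), within 2 px of the prediction, so the fit is confirmed. The fingers sit on both sides, with the box behind the plate end. I'll check the clearance to the box and where the camera mount is.

```bash
python3 -c "
from h import *
w=np.load('w1.npz'); T=env.get_calibration('top'); S=env.get_calibration('side')
a=cell[2];C=np.array([[np.cos(a),np.sin(a)],[-np.sin(a),np.cos(a)]])
print('cam world',-w['R'].T@w['t'],'cell',C@((-w['R'].T@w['t'])[:2]-cell[:2])*1000)
for n,c,u,z in (('TbotL',T,(203,165),0),('TbotR',T,(346,146),0),('SbotR',S,(228,228),0),('Sbot',S,(178,337),0)):
  p=onplane(c,np.array(u),z); print(n,p,C@(p-cell[:2])*1000)
for z in (.08,.1,.12,.14):
  for n,c,u in (('TtopL',T,(189,128)),('TtopR',T,(333,110)),('StopR',S,(225,167)),('Stop',S,(178,253)),('Wtop',w,(500,265)),('Wtop2',w,(290,355))):
    p=onplane(c,np.array(u),z); print(z,n,p.round(3),(C@(p-cell[:2])*1000).round(0))
"
```

```text
cam world [0.54560217 0.10428887 0.37414777] cell [-22.68969008   0.72151822]
TbotL [0.76039947 0.19073927] [127.44045186 176.99543352]
TbotR [ 0.75555466 -0.06303976] [240.94328773 -50.03842774]
SbotR [ 0.75972475 -0.08324914] [254.01734385 -66.00332146]
Sbot [0.75910793 0.18506151] [128.93185453 171.36686626]
0.08 TtopL [0.796 0.194] [158. 196.]
0.08 TtopR [ 0.79  -0.043] [262. -17.]
0.08 StopR [ 0.78  -0.158] [ 307. -123.]
0.08 Stop [0.779 0.095] [188. 101.]
0.08 Wtop [0.715 0.172] [ 96. 140.]
0.08 Wtop2 [ 0.71  -0.013] [177. -27.]
0.1 TtopL [0.786 0.19 ] [151. 188.]
0.1 TtopR [ 0.78  -0.041] [253. -19.]
0.1 StopR [ 0.769 -0.125] [281. -99.]
0.1 Stop [0.767 0.119] [167. 117.]
0.1 Wtop [0.704 0.168] [ 88. 130.]
0.1 Wtop2 [ 0.698 -0.005] [164. -25.]
0.12 TtopL [0.777 0.186] [144. 181.]
0.12 TtopR [ 0.771 -0.039] [243. -22.]
0.12 StopR [ 0.757 -0.091] [256. -74.]
0.12 Stop [0.756 0.143] [146. 133.]
0.12 Wtop [0.692 0.163] [ 80. 121.]
0.12 Wtop2 [0.687 0.003] [150. -23.]
0.14 TtopL [0.767 0.183] [137. 173.]
0.14 TtopR [ 0.762 -0.037] [234. -24.]
0.14 StopR [ 0.746 -0.058] [230. -50.]
0.14 Stop [0.745 0.167] [125. 149.]
0.14 Wtop [0.681 0.158] [ 72. 111.]
0.14 Wtop2 [0.676 0.011] [136. -22.]
```

Request:
apply_moves --steps "0 0 -0.002 -0.2 -0.09 2 -1;0 0 0 0 0 2.2 -1;0 0 0 0 0 2.2 -1;0 0 0 0 0 2.1 -0.3;0 0 0 0 0 0 0.1;0 0 0 0 0 0 0.3;0 0 0 0 0 0 0.5" --newtons 20

```text
time_s: 2.65
tcp_pos: [0.6113, 0.0711, 0.1477]
tcp_rot: [0.746, 3.05, 0.002]
ft_force: [0.7, -0.2, -0.4]
width: 0.332
grasp_force: 0.0
```

```bash
python3 -c "
from h import *
where()"
```

```text
t 2.65 tcp cell mm [ 50.9   1.8 147.7] F cell [ 0.69  0.15 -0.36] w 0.332 g 0.0
```

Request:
apply_moves --steps "0 0 0 0 0 0 0.5;0 0 0 0 0 0 0.5"

```text
time_s: 2.85
tcp_pos: [0.6111, 0.0704, 0.1472]
tcp_rot: [0.747, 3.05, 0.001]
ft_force: [0.6, 0.0, -0.9]
width: 0.249
grasp_force: 0.0
```

```bash
python3 -c "
from h import *
s,R,C,p=where(); print(R, s['tcp_rot'])
c=env.get_calibration('wrist'); im=env.get_image('wrist'); where()
cv2.imwrite('pics/w2.png',cv2.resize(im[150:450,170:470,::-1],(600,600)))
print(proj(c,world(cell,[[50.6,0,161.8]])))"
```

```text
t 2.85 tcp cell mm [ 51.1   1.2 147.2] F cell [ 0.49  0.28 -0.87] w 0.249 g 0.0
[[-8.86682779e-01  4.62375842e-01  1.49297147e-03]
 [ 4.62376845e-01  8.86683426e-01  3.95193036e-04]
 [-1.14106535e-03  1.04072630e-03 -9.99998807e-01]] [7.47469844e-01 3.04997931e+00 1.16064156e-03]
t 2.9 tcp cell mm [ 51.   1. 147.] F cell [0.47 0.43 0.31] w 0.247 g 0.0
[[320.51573817 315.13769305]]
```

View pics/w2.png

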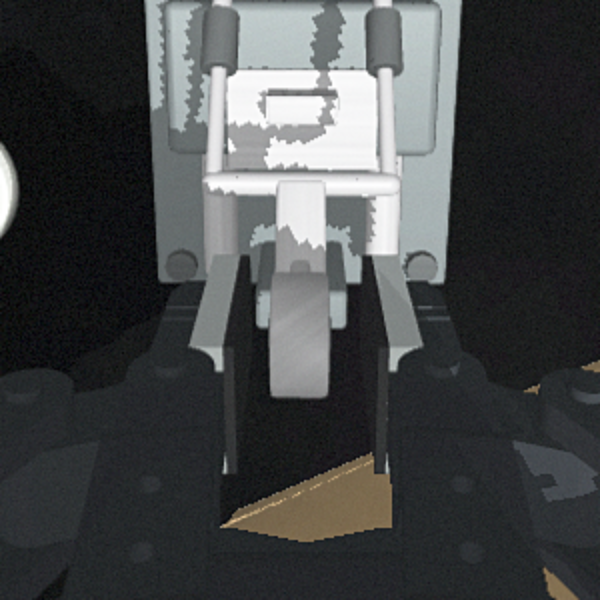

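The crop shows the disc centred at column 300 and the pads' midline at about 305, so the gripper sits about 0.8 mm too far to +y. I'll correct that and close.

Request:
apply_moves --steps "0 0 0 0 -0.08 0 0.5;0 0 0 0 0 0 0.7;0 0 0 0 0 0 0.8;0 0 0 0 0 0 0.9;0 0 0 0 0 0 1;0 0 0 0 0 0 1;0 0 0 0 0 0 1" --newtons 20

```text
time_s: 3.6
tcp_pos: [0.6104, 0.0696, 0.1464]
tcp_rot: [0.748, 3.051, 0.0]
ft_force: [1.1, -0.3, 0.3]
width: 0.11
grasp_force: 21.9
```

```bash
python3 -c "
from h import *
s,R,C,p=where(); print(R, s['tcp_rot'])"
```

```text
t 3.6 tcp cell mm [5.080e+01 1.000e-01 1.464e+02] F cell [1.13 0.21 0.33] w 0.11 g 21.9
[[-8.86632237e-01  4.62475046e-01  3.28215074e-04]
 [ 4.62475081e-01  8.86632279e-01  3.72394757e-05]
 [-2.73783750e-04  1.84809012e-04 -9.99999945e-01]] [7.47888287e-01 3.05095401e+00 1.79542073e-04]
```

Request:
apply_moves --steps "0 0 0 -0.47 0 0.585 1;0 0 0 -0.47 0 0.585 1;0 0 0 -0.365 0 0.635 1;0 0 0 -0.365 0 0.635 1;0 0 0 -0.275 0 0.68 1;0 0 0 -0.275 0 0.68 1;0 0 0 -0.175 0 0.705 1;0 0 0 -0.175 0 0.705 1;0 0 0 0 0 0 1;0 0 0 0 0 0 1"

```text
time_s: 4.6
tcp_pos: [0.6325, 0.058, 0.0939]
tcp_rot: [-0.747, -3.05, 0.0]
ft_force: [0.6, -0.4, 1.7]
width: 0.117
grasp_force: 21.8
```

```bash
python3 -c "
from h import *
where()
im=env.get_image('side'); where()
cv2.imwrite('pics/s2.png',cv2.resize(im[190:370,235:415,::-1],(600,600),interpolation=cv2.INTER_CUBIC))"
```

```text
t 4.6 tcp cell mm [75.8  0.  93.9] F cell [ 0.69 -0.05  1.65] w 0.117 g 21.8
t 4.65 tcp cell mm [75.8  0.1 94.1] F cell [0.8  0.51 1.13] w 0.111 g 21.8
```

View pics/s2.png

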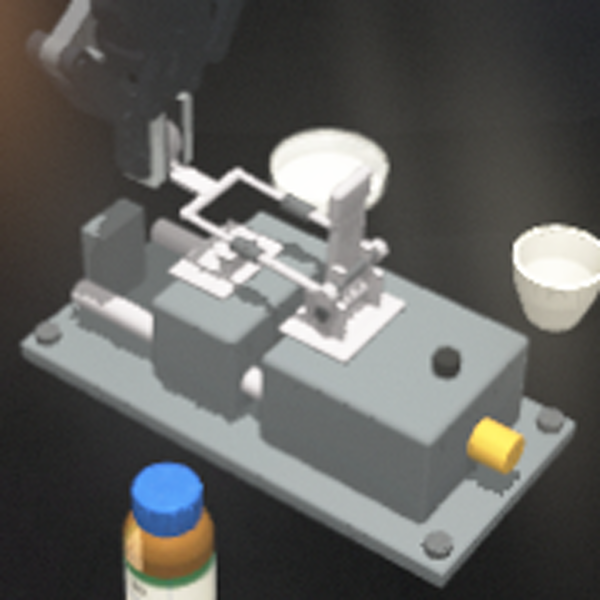

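The loop follows the gripper. In the crop the bar ends are at (185,212) and (238,171), and the lever tip has moved slightly back, to about (351,177). I'll refit both states with one loop length.

```bash
cat > fit2.py <<'E'
from h import *
S,T=env.get_calibration("side"),env.get_calibration("top")
sc=lambda u,v:[235+u/3.3333-.35,190+v/3.3333-.35]
tc=lambda u,v:[210+u/3.746-.35,185+v/3.75-.35]
P=lambda a,y:[a[0],y,a[1]]
def res(v):
    th1,ph1,th2,ph2,L,ox,oz,du,dv=v; r=[]
    for th,ph,us,tcp in ((th1,ph1,[(208,152),(262,110),(333,173)],(50.8,146.4)),(th2,ph2,[(185,212),(238,171),(351,177)],(75.8,94))):
        lp,b,d,t=model(th,ph,L)
        r.append((proj(S,world(cell,[P(b,18),P(b,-18),P(t,0)]))-[sc(*u) for u in us]+[du,dv]).ravel())
        r.append((np.array(d)-tcp-[ox,oz])*3)
    r.append((proj(T,world(cell,[P(model(th1,ph1,L)[1],y) for y in (18,-18)]))-[tc(193,148),tc(285,174)]).ravel())
    r.append([ox/2,(oz-15.4)/2,(L-70)/4,du,dv]); return np.concatenate(r)
f=least_squares(res,[1.6,.64,1.5,.1,72,0,15,0,0]); print(np.round(f.x,3),np.round(f.fun,1))
cov=np.linalg.inv(f.jac.T@f.jac); print("sd",np.sqrt(np.diag(cov)).round(3))
for i in (0,2): print([np.round(m,1) for m in model(f.x[i],f.x[i+1],f.x[4])])
E
python3 fit2.py
```

```text
[ 1.638  0.645  1.493  0.095 75.071  0.51  15.788  0.728  0.255] [-0.1 -0.3 -0.5  0.2  0.  -1.  -0.1 -0.1  0.   0.4 -0.4  0.4  0.2 -0.
  0.2  0.1  1.1  0.3 -0.2  1.   0.3  0.2  1.3  0.7  0.3]
sd [0.028 0.009 0.027 0.009 0.704 0.858 0.894 0.565 0.487]
[array([-27.1,  88.2]), array([ 32.9, 133.3]), array([ 51.3, 162.2]), array([-16.9, 135.6])]
[array([-29.1,  87.7]), array([45.6, 94.9]), array([ 76.4, 109.8]), array([-25.9, 136.1])]
```

Request:
apply_moves --steps "0 0 0 -0.1 0 0.7 1;0 0 0 -0.1 0 0.7 1;0 0 0 -0.05 0 0.7 1;0 0 0 0 0 0.7 1;0 0 0 0 0 0.5 1;0 0 0 0 0 0.3 1;0 0 0 0 0 0.2 1;0 0 0 0 0 0 1;0 0 0 0 0 0 1"

```text
time_s: 5.55
tcp_pos: [0.6355, 0.0564, 0.0564]
tcp_rot: [0.748, 3.051, 0.0]
ft_force: [-0.4, -1.4, -0.7]
width: 0.111
grasp_force: 21.8
```

```bash
python3 -c "
from h import *
where();env.get_image('top');where();env.get_image('top');where()"
```

```text
t 5.55 tcp cell mm [79.1  0.1 56.4] F cell [ 0.25 -1.39 -0.72] w 0.111 g 21.8
t 5.6 tcp cell mm [79.2  0.1 56.5] F cell [-0.94  1.05  0.3 ] w 0.112 g 21.8
t 5.65 tcp cell mm [79.2  0.  56.5] F cell [-0.24  0.65  0.46] w 0.11 g 21.8
```

Request:
apply_moves --steps "0 0 0 0 0 0.1 1;0 0 0 0 0 0.1 1;0 0 0 0 0 0.1 1;0 0 0 0 0 0 1;0 0 0 0 0 0 1"

```text
time_s: 6.15
tcp_pos: [0.6353, 0.0565, 0.0532]
tcp_rot: [0.748, 3.051, 0.0]
ft_force: [1.0, 1.1, 0.2]
width: 0.113
grasp_force: 21.8
```

Request:
apply_moves --steps "0 0 0 0 0 0.05 1;0 0 0 0 0 0.05 1;0 0 0 0 0 0 1;0 0 0 0 0 0 1"

```text
time_s: 6.55
tcp_pos: [0.6353, 0.0565, 0.0522]
tcp_rot: [-0.748, -3.051, 0.0]
ft_force: [0.2, 0.8, 1.3]
width: 0.113
grasp_force: 21.8
```

Request:
apply_moves --steps "0 0 0 0 0 0.05 1;0 0 0 0 0 0 1;0 0 0 0 0 0 1"

```text
time_s: 6.85
tcp_pos: [0.6353, 0.0565, 0.0517]
tcp_rot: [0.748, 3.051, -0.0]
ft_force: [-0.4, -0.5, -0.3]
width: 0.11
grasp_force: 21.8
```

Request:
apply_moves --steps "0 0 0 0 0 0.05 1;0 0 0 0 0 0 1;0 0 0 0 0 0 1"

```text
time_s: 7.15
tcp_pos: [0.6354, 0.0565, 0.0514]
tcp_rot: [0.748, 3.051, 0.0]
ft_force: [-1.0, 0.3, 2.8]
width: 0.108
grasp_force: 22.1
```

Request:
apply_moves --steps "0 0 0 0 0 0.05 1;0 0 0 0 0 0 1;0 0 0 0 0 0 1"

```text
time_s: 7.45
tcp_pos: [0.6354, 0.0565, 0.0513]
tcp_rot: [0.748, 3.051, 0.0]
ft_force: [-2.7, -0.4, 6.2]
width: 0.111
grasp_force: 22.6
```

```bash
python3 -c "
from h import *
for i in range(5): where(); env.get_image('top')
im=env.get_image('side')
cv2.imwrite('pics/s3.png',cv2.resize(im[205:325,255:375,::-1],(600,600),interpolation=cv2.INTER_CUBIC))"
```

```text
t 7.45 tcp cell mm [79.   0.1 51.3] F cell [-2.24 -1.58  6.16] w 0.111 g 22.6
t 7.5 tcp cell mm [79.   0.1 51.2] F cell [-2.38 -0.23  5.85] w 0.115 g 22.6
t 7.55 tcp cell mm [79.   0.1 51.2] F cell [-2.6   0.39  5.23] w 0.11 g 22.6
t 7.6 tcp cell mm [79.   0.1 51.2] F cell [-1.15 -0.25  6.42] w 0.113 g 22.6
t 7.65 tcp cell mm [79.   0.1 51.3] F cell [-2.2  -0.07  6.2 ] w 0.112 g 22.6
```

View pics/s3.png

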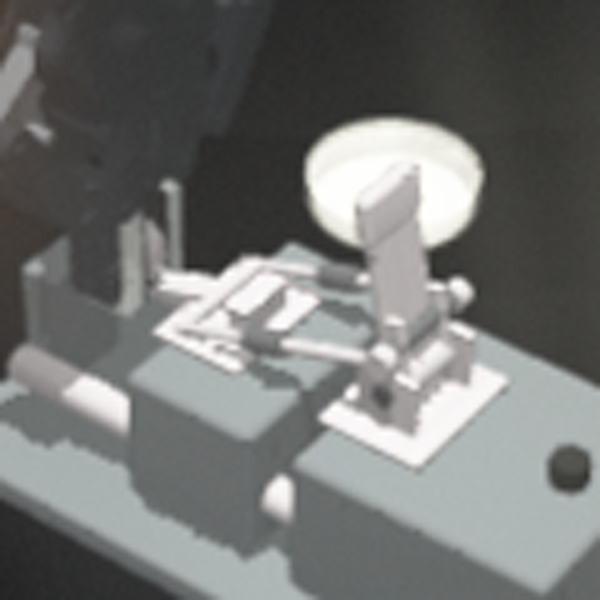

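The bar is down on the plate behind the hook, with its near end at (175,330) and the hook at (260,300) in the crop. The contact is a bit firm, so I'll ease off and then draw back gently.

Request:
apply_moves --steps "0 0 0 0 0 -0.07 1;0 0 0 0 0 0 1;0 0 0 0 0 0 1"

```text
time_s: 8.05
tcp_pos: [0.6355, 0.0565, 0.0514]
tcp_rot: [0.748, 3.051, 0.0]
ft_force: [-0.1, 0.4, 1.9]
width: 0.114
grasp_force: 22.1
```

Request:
apply_moves --steps "0 0 0 0.1 0 -0.015 1;0 0 0 0.1 0 -0.015 1;0 0 0 0.1 0 -0.015 1;0 0 0 0 0 0 1"

```text
time_s: 8.45
tcp_pos: [0.6328, 0.0578, 0.0519]
tcp_rot: [0.748, 3.051, -0.0]
ft_force: [2.9, -0.8, -1.0]
width: 0.111
grasp_force: 21.7
```

```bash
python3 -c "
from h import *
for i in range(5): where(); env.get_image('top')"
```

```text
t 8.45 tcp cell mm [76.1  0.  51.9] F cell [ 2.97  0.65 -0.96] w 0.111 g 21.7
t 8.5 tcp cell mm [76.  -0.  51.9] F cell [ 2.17  1.79 -0.44] w 0.112 g 21.7
t 8.55 tcp cell mm [75.9  0.  51.8] F cell [ 3.25  1.96 -0.2 ] w 0.112 g 21.7
t 8.6 tcp cell mm [75.9  0.  51.8] F cell [ 2.59  0.58 -0.63] w 0.111 g 21.7
t 8.65 tcp cell mm [75.9  0.  51.8] F cell [3.09 0.63 0.03] w 0.109 g 21.7
```

Request:
apply_moves --steps "0 0 0 0.1 0 -0.01 1;0 0 0 0.1 0 -0.01 1;0 0 0 0.1 0 -0.01 1;0 0 0 0 0 0 1;0 0 0 0 0 0 1"

```text
time_s: 9.2
tcp_pos: [0.6301, 0.0593, 0.0523]
tcp_rot: [0.748, 3.051, 0.0]
ft_force: [2.8, -1.2, 1.2]
width: 0.115
grasp_force: 21.9
```

```bash
python3 -c "
from h import *
for i in range(4): where(); env.get_image('top')"
```

```text
t 9.2 tcp cell mm [73.   0.1 52.3] F cell [3.   0.23 1.21] w 0.115 g 21.9
t 9.25 tcp cell mm [73.   0.  52.3] F cell [4.51 0.48 0.5 ] w 0.111 g 21.9
t 9.3 tcp cell mm [73.   0.1 52.3] F cell [ 3.13 -0.07  0.19] w 0.112 g 22.0
t 9.35 tcp cell mm [73.   0.1 52.3] F cell [3.18 1.23 0.72] w 0.116 g 22.0
```

Request:
apply_moves --steps "0 0 0 0.05 0 -0.005 1;0 0 0 0.05 0 -0.005 1;0 0 0 0 0 0 1;0 0 0 0 0 0 1"

```text
time_s: 9.8
tcp_pos: [0.6295, 0.0596, 0.0525]
tcp_rot: [0.748, 3.05, 0.0]
ft_force: [4.9, -1.7, 1.6]
width: 0.114
grasp_force: 22.1
```

Request:
apply_moves --steps "0 0 0 0.05 0 -0.005 1;0 0 0 0 0 0 1;0 0 0 0 0 0 1"

```text
time_s: 10.1
tcp_pos: [0.6291, 0.0599, 0.0526]
tcp_rot: [0.748, 3.05, 0.0]
ft_force: [4.0, -1.1, 2.9]
width: 0.108
grasp_force: 22.2
```

Request:
apply_moves --steps "0 0 0 0.05 0 -0.005 1;0 0 0 0 0 0 1;0 0 0 0 0 0 1"

```text
time_s: 10.4
tcp_pos: [0.6287, 0.06, 0.0527]
tcp_rot: [0.748, 3.05, 0.0]
ft_force: [4.2, -2.0, 4.2]
width: 0.113
grasp_force: 22.2
```

```bash
python3 -c "
from h import *
for i in range(4): where(); env.get_image('top')"
```

```text
t 10.4 tcp cell mm [71.5  0.1 52.7] F cell [4.68 0.16 4.22] w 0.113 g 22.2
t 10.45 tcp cell mm [71.5  0.1 52.7] F cell [6.26 1.32 3.73] w 0.112 g 22.2
t 10.5 tcp cell mm [71.5  0.1 52.7] F cell [ 5.32 -0.58  2.51] w 0.111 g 22.2
t 10.55 tcp cell mm [71.5  0.1 52.7] F cell [5.53 0.21 2.16] w 0.112 g 22.2
```

Request:
apply_moves --steps "0 0 0 0 0 -0.04 1;0 0 0 0 0 0 1;0 0 0 0 0 0 1"

```text
time_s: 10.9
tcp_pos: [0.6285, 0.0601, 0.0529]
tcp_rot: [0.748, 3.051, 0.0]
ft_force: [3.9, -2.2, 2.7]
width: 0.114
grasp_force: 22.1
```

```bash
python3 -c "
from h import *
for i in range(4): where(); env.get_image('top')"
```

```text
t 10.9 tcp cell mm [71.3  0.1 52.9] F cell [ 4.5  -0.17  2.67] w 0.114 g 22.1
t 10.95 tcp cell mm [71.3  0.1 52.9] F cell [5.14 1.04 2.02] w 0.108 g 22.1
t 11.0 tcp cell mm [71.3  0.  52.9] F cell [5.6  0.58 1.33] w 0.109 g 22.1
t 11.05 tcp cell mm [71.3  0.1 52.9] F cell [4.81 0.84 1.58] w 0.113 g 22.1
```

Request:
apply_moves --steps "0 0 0 0.04 0 -0.02 1;0 0 0 0 0 0 1;0 0 0 0 0 0 1"

```text
time_s: 11.4
tcp_pos: [0.6282, 0.0603, 0.0531]
tcp_rot: [0.748, 3.05, 0.0]
ft_force: [5.1, -1.8, 1.5]
width: 0.113
grasp_force: 22.0
```

```bash
python3 -c "
from h import *
for i in range(5): where(); env.get_image('top')"
```

```text
t 11.4 tcp cell mm [70.9  0.1 53.1] F cell [5.37 0.82 1.49] w 0.113 g 22.0
t 11.45 tcp cell mm [70.9  0.1 53.1] F cell [5.   0.91 1.14] w 0.114 g 22.0
t 11.5 tcp cell mm [70.9  0.1 53.1] F cell [4.58 0.05 1.7 ] w 0.107 g 22.0
t 11.55 tcp cell mm [70.9  0.1 53.1] F cell [4.96 0.64 2.75] w 0.11 g 22.0
t 11.6 tcp cell mm [70.9  0.1 53.1] F cell [5.42 0.77 1.02] w 0.114 g 22.0
```

Request:
apply_moves --steps "0 0 0 0.04 0 -0.01 1;0 0 0 0 0 0 1;0 0 0 0 0 0 1"

```text
time_s: 11.95
tcp_pos: [0.6282, 0.0603, 0.0532]
tcp_rot: [0.748, 3.05, 0.0]
ft_force: [5.3, -2.4, 0.4]
width: 0.113
grasp_force: 21.9
```

```bash
python3 -c "
from h import *
for i in range(5): where(); env.get_image('top')"
```

```text
t 11.95 tcp cell mm [70.9  0.1 53.2] F cell [5.83 0.32 0.44] w 0.113 g 21.9
t 12.0 tcp cell mm [70.8  0.1 53.2] F cell [6.   0.09 0.59] w 0.114 g 21.9
t 12.05 tcp cell mm [70.8  0.1 53.2] F cell [6.55 0.03 1.05] w 0.109 g 21.9
t 12.1 tcp cell mm [70.8  0.  53.2] F cell [7.11 0.4  0.77] w 0.111 g 21.9
t 12.15 tcp cell mm [70.8  0.  53.2] F cell [5.76 1.2  1.34] w 0.116 g 21.9
```

Request:
apply_moves --steps "0 0 0 0.03 0 0 1;0 0 0 0 0 0 1;0 0 0 0 0 0 1"

```text
time_s: 12.5
tcp_pos: [0.6281, 0.0603, 0.0532]
tcp_rot: [0.748, 3.049, 0.0]
ft_force: [5.3, -3.0, -0.5]
width: 0.114
grasp_force: 21.8
```

```bash
python3 -c "
from h import *
for i in range(5): where(); env.get_image('top')"
```

```text
t 12.5 tcp cell mm [70.8  0.1 53.2] F cell [ 6.04 -0.2  -0.51] w 0.114 g 21.8
t 12.55 tcp cell mm [70.8  0.  53.2] F cell [ 6.42  0.95 -0.17] w 0.11 g 21.8
t 12.6 tcp cell mm [70.8  0.  53.2] F cell [ 7.12  1.28 -0.33] w 0.116 g 21.8
t 12.65 tcp cell mm [70.8  0.1 53.2] F cell [ 6.16  1.41 -0.74] w 0.111 g 21.8
t 12.7 tcp cell mm [70.8  0.  53.2] F cell [6.99 0.73 1.15] w 0.109 g 21.8
```

The bar has caught: further commanded motion only raises the force. Now I release the disc and rise.

Request:
apply_moves --steps "0 0 0 0 0 0 0.5;0 0 0 0 0 0 0;0 0 0 0 0 0 0;0 0 0 0 0 0 0;0 0 0 0 0 0 0;0 0 0 0 0 0 0"

```text
time_s: 13.35
tcp_pos: [0.627, 0.0608, 0.053]
tcp_rot: [-0.748, -3.051, 0.0]
ft_force: [0.0, 0.4, -0.2]
width: 0.499
grasp_force: 0.0
```

```bash
python3 -c "
from h import *
where()
im=env.get_image('side')
cv2.imwrite('pics/s4.png',cv2.resize(im[205:325,255:375,::-1],(600,600),interpolation=cv2.INTER_CUBIC))"
```

```text
t 13.35 tcp cell mm [69.6 -0.  53. ] F cell [-0.19  0.39 -0.23] w 0.499 g 0.0
```

View pics/s4.png

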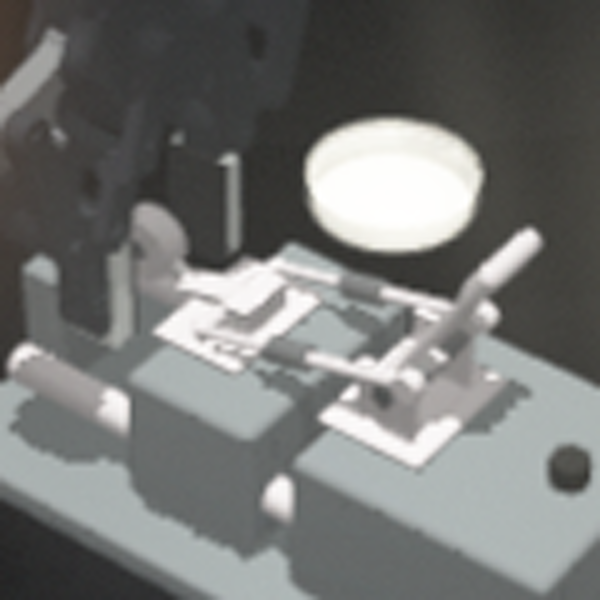

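The loop stays hooked, with the bar under the lip at about (240,300). The lever leans back with its tip at (525,240) in the crop. I'll work out its angle while rising clear.

Request:
apply_moves --steps "0 0 0 0 0 -1 0;0 0 0 0 0 -3 0;0 0 0 0 0 -4 0;0 0 0 0 0 -4 0.5;0 0 0 0 0 0 1;0 0 0 0 0 0 1;0 0 0 0 0 0 1"

```text
time_s: 14.1
tcp_pos: [0.6263, 0.0607, 0.1723]
tcp_rot: [-0.747, -3.05, 0.001]
ft_force: [-1.1, 0.8, -0.5]
width: -0.001
grasp_force: 0.0
```

```bash
python3 -c "
from h import *
where(); S=env.get_calibration('side')
for th in (.6,.7,.8,.9,1,1.1,1.2):
  t=model(th,0,74)[3]; u=proj(S,world(cell,[[t[0],0,t[1]],[t[0],12,t[1]],[t[0],-12,t[1]]])); print(th,((u-[255,205])*5).round(0).tolist())
for th in (1.1,.9,.7,.5,.3,.15,0): print(th,(np.array([-25,74])+ry(th,-54,5)).round(1))
"
```

```text
t 14.1 tcp cell mm [ 69.1  -0.4 172.3] F cell [-1.4   0.22 -0.49] w -0.001 g 0.0
0.6 [[569.0, 326.0], [544.0, 349.0], [593.0, 303.0]]
0.7 [[557.0, 306.0], [532.0, 330.0], [581.0, 283.0]]
0.8 [[543.0, 287.0], [519.0, 310.0], [568.0, 264.0]]
0.9 [[529.0, 269.0], [504.0, 292.0], [553.0, 246.0]]
1 [[513.0, 252.0], [487.0, 274.0], [537.0, 229.0]]
1.1 [[495.0, 235.0], [470.0, 258.0], [520.0, 213.0]]
1.2 [[477.0, 221.0], [452.0, 243.0], [502.0, 199.0]]
1.1 [-45.  124.4]
0.9 [-54.7 119.4]
0.7 [-63.1 112.6]
0.5 [-70.  104.3]
0.3 [-75.1  94.7]
0.15 [-77.6  87. ]
0 [-79.  79.]
```

Request:
apply_moves --steps "0 0 0 2.5 0.04 0 1;0 0 0 2.5 0 0 1;0 0 0 2.5 0 0 1;0 0 0 2.5 0 0 1;0 0 0 0.5 0 1.5 1;0 0 0 0 0 1.5 1;0 0 0 0 0 0 1;0 0 0 0 0 0 1"

```text
time_s: 14.9
tcp_pos: [0.5337, 0.1093, 0.1424]
tcp_rot: [-0.748, -3.05, 0.002]
ft_force: [-0.0, 0.0, -0.8]
width: -0.003
grasp_force: 0.0
```

```bash
python3 -c "
from h import *
goto([-37,0,130])"
```

```text
t 14.9 tcp cell mm [-35.5  -0.3 142.4] F cell [-0.04  0.01 -0.82] w -0.003 g 0.0
shift cm [0.15 0.04 1.24] turn [-0.002 -0.001  0.002]
```

Request:
apply_moves --steps "0 0 0 0.15 0.03 1.24 1;0 0 0 0.34 0 0.53 1;0 0 0 0.33 0 0.53 1;0 0 0 0.28 0 0.23 1;0 0 0 0.28 0 0.23 1;0 0 0 0.28 0 0.22 1;0 0 0 0 0 0 1"

```text
time_s: 15.6
tcp_pos: [0.5195, 0.1177, 0.1131]
tcp_rot: [0.748, 3.051, -0.0]
ft_force: [1.3, 0.5, 0.2]
width: 0.001
grasp_force: 0.6
```

```bash
python3 -c "
from h import *
goto([-59,0,104.3])
im=env.get_image('side')
cv2.imwrite('pics/s5.png',cv2.resize(im[205:325,255:375,::-1],(600,600),interpolation=cv2.INTER_CUBIC))"
```

```text
t 15.6 tcp cell mm [-52.    0.5 113.1] F cell [0.95 1.05 0.17] w 0.001 g 0.6
shift cm [ 0.7  -0.05  0.88] turn [0.    0.    0.002]
```

View pics/s5.png

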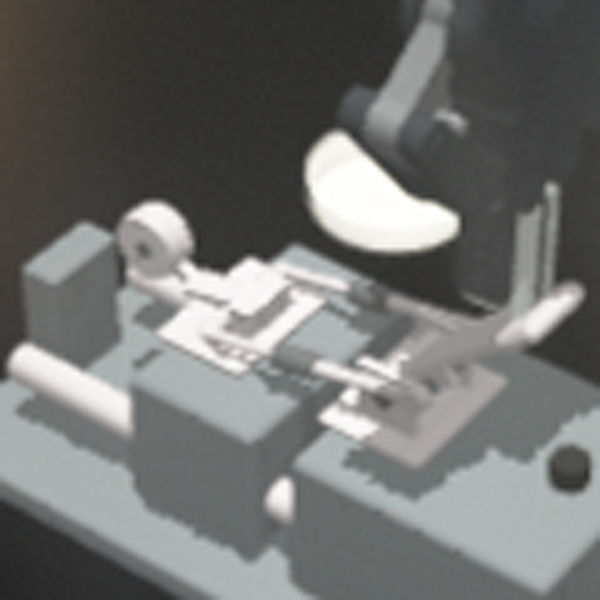

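The fingertip is pushing the lever, now at about 0.7 rad with its tip near (560,300), and the loop is still hooked. I continue along the arc.

Request:
apply_moves --steps "0 0 0 0.23 -0.03 0.3 1;0 0 0 0.23 0 0.29 1;0 0 0 0.23 0 0.29 1;0 0 0 0.18 0 0.32 1;0 0 0 0.17 0 0.32 1;0 0 0 0.16 0 0.32 1;0 0 0 0 0 0 1"

```text
time_s: 16.35
tcp_pos: [0.5081, 0.1227, 0.0941]
tcp_rot: [-0.747, -3.05, 0.001]
ft_force: [0.4, 0.4, 0.4]
width: 0.003
grasp_force: 0.0
```

```bash
python3 -c "
from h import *
goto([-66.6,0,87])"
```

```text
t 16.35 tcp cell mm [-64.5  -0.4  94.1] F cell [0.18 0.52 0.36] w 0.003 g 0.0
shift cm [0.21 0.04 0.71] turn [-0.001 -0.001  0.002]
```

Request:
apply_moves --steps "0 0 0 0.08 0.03 0.25 1;0 0 0 0.07 0 0.25 1;0 0 0 0.05 0 0.2 1;0 0 0 0.05 0 0.2 1;0 0 0 0.05 0 0.2 1;0 0 0 0 0 0.2 1;0 0 0 0 0 0 1"

```text
time_s: 17.05
tcp_pos: [0.5062, 0.1245, 0.0816]
tcp_rot: [-0.748, -3.051, 0.0]
ft_force: [0.4, 0.3, 1.2]
width: -0.002
grasp_force: 0.0
```

```bash
python3 -c "
from h import *
goto([-68,0,79])"
```

```text
t 17.05 tcp cell mm [-66.9   0.3  81.6] F cell [0.16 0.48 1.2 ] w -0.002 g 0.0
shift cm [ 0.11 -0.03  0.26] turn [-0.    -0.     0.002]
```

Now I press the last few millimetres until firm.

Request:
apply_moves --steps "0 0 0 0 0 0.1 1;0 0 0 0 0 0.1 1;0 0 0 0 0 0.1 1;0 0 0 0 0 0 1;0 0 0 0 0 0 1"

```text
time_s: 17.55
tcp_pos: [0.5065, 0.1245, 0.079]
tcp_rot: [0.748, 3.051, 0.0]
ft_force: [-0.8, -0.7, 1.8]
width: 0.002
grasp_force: 1.2
```

```bash
python3 -c "
from h import *
goto([-68,0,79])"
```

```text
t 17.55 tcp cell mm [-66.7   0.5  79. ] F cell [-0.37 -1.01  1.83] w 0.002 g 1.2
shift cm [ 0.13 -0.05  0.  ] turn [0.    0.    0.002]
```

Request:
apply_moves --steps "0 0 0 0 0 0.05 1;0 0 0 0 0 0.05 1;0 0 0 0 0 0.05 1;0 0 0 0 0 0.05 1;0 0 0 0 0 0 1;0 0 0 0 0 0 1"

```text
time_s: 18.15
tcp_pos: [0.5066, 0.1246, 0.0782]
tcp_rot: [0.748, 3.051, 0.001]
ft_force: [-5.7, -0.9, 18.1]
width: -0.002
grasp_force: 9.1
```

```bash
python3 -c "
from h import *
goto([-68,0,79])
im=env.get_image('side')
cv2.imwrite('pics/s6.png',cv2.resize(im[205:325,255:375,::-1],(600,600),interpolation=cv2.INTER_CUBIC))"
```

```text
t 18.15 tcp cell mm [-66.7   0.7  78.2] F cell [-4.61 -3.43 18.12] w -0.002 g 9.1
shift cm [ 0.13 -0.06 -0.08] turn [ 0.001 -0.     0.002]
```

It's a firm stop at 18 N with the tip at 78 mm, which matches the closed height. I lift off and retreat clear of the view.

Request:
apply_moves --steps "0 0 0 0 0 -0.2 1;0 0 0 0 0 -1 1;0 0 0 0 0 -3 1;0 0 0 0 0 -4 1;0 0 0 0 0 -4 1;0 0 0 4 0 0 1;0 0 0 4 0 0 1;0 0 0 4 0 0 1;0 0 0 4 0 0 1;0 0 0 0 0 0 1"

```text
time_s: 19.2
tcp_pos: [0.3602, 0.2004, 0.1989]
tcp_rot: [-0.738, -3.051, 0.001]
ft_force: [-0.1, 0.1, 0.1]
width: -0.001
grasp_force: 0.0
```

Run:
```python
from h import *
where(); S=env.get_calibration('side')
im=env.get_image('side')[:,:,::-1].copy(); a=cv2.imread('pics/side0.png'); b=cv2.imread('pics/s5.png')
cv2.imwrite('pics/side_end.png',im)
def match(x0,x1,y0,y1,n,m=8):
    t=cv2.resize(a[y0:y1,x0:x1],None,fx=4,fy=4,interpolation=cv2.INTER_CUBIC); w=cv2.resize(im[y0-m:y1+m,x0-m:x1+m],None,fx=4,fy=4,interpolation=cv2.INTER_CUBIC)
    r=cv2.matchTemplate(w,t,cv2.TM_CCOEFF_NORMED); _,v,_,l=cv2.minMaxLoc(r); print(n,np.array(l)/4-m,round(v,3))
match(278,310,275,318,'slide body'); match(345,385,295,345,'fixed body'); match(240,275,320,330,'none') 
match(270,302,325,385,'vial'); match(385,420,255,292,'crucible'); match(316,330,228,258,'dish')
k=proj(S,world(cell,[[36.8,0,73.8],[33.8,0,73.8],[31.8,0,73.8]])); print('lip shift/3mm,5mm px',(k-k[0]).round(2).tolist())
# lever: bright pixels vs start around closed/upright tips
g=lambda I:cv2.cvtColor(I,cv2.COLOR_BGR2GRAY)
for th in (0,.08,.15,.3,.7):
    P=[np.array([-25,74])+ry(th,-r,4.5) for r in (30,40,50,57)]
    u=proj(S,world(cell,[[p[0],0,p[1]] for p in P])).round().astype(int); print(th,u.tolist(),[int(g(im)[v,c]) for c,v in u],'start',[int(g(a)[v,c]) for c,v in u])
```

```text
t 19.2 tcp cell mm [-2.315e+02 -2.000e-01  1.989e+02] F cell [-0.19  0.06  0.12] w -0.001 g 0.0
slide body [0.75 0.5 ] 0.952
fixed body [-0.25  0.75] 0.835
none [ 0.25 -0.75] 0.946
vial [0. 0.] 1.0
crucible [0. 0.] 1.0
dish [0.25 0.  ] 0.822
lip shift/3mm,5mm px [[0.0, 0.0], [1.65, 0.79], [2.75, 1.32]]
0 [[355, 284], [362, 287], [368, 290], [372, 292]] [245, 245, 244, 246] start [178, 178, 178, 178]
0.08 [[355, 282], [361, 285], [368, 287], [372, 289]] [246, 245, 240, 246] start [186, 178, 179, 179]
0.15 [[355, 281], [361, 283], [367, 285], [372, 287]] [246, 245, 242, 244] start [236, 178, 178, 178]
0.3 [[354, 278], [360, 279], [366, 280], [371, 281]] [211, 178, 178, 158] start [177, 179, 177, 158]
0.7 [[350, 271], [355, 269], [360, 268], [364, 267]] [156, 70, 71, 69] start [155, 67, 66, 66]
```

Run:
```python
from h import *
S=env.get_calibration('side'); T=env.get_calibration('top')
im=cv2.imread('pics/side_end.png'); t=env.get_image('top')[:,:,::-1].copy()
a=cv2.imread('pics/side0.png'); at=cv2.imread('pics/top0.png')
G=lambda I:cv2.cvtColor(I,cv2.COLOR_BGR2GRAY).astype(np.float32)
for th in (0,.1,.2):
    p=np.array([-25,74])+ry(th,-54,5)
    for n,c,I in (('side',S,im),('top',T,t)):
        y=np.arange(-22,23,2.); u=proj(c,world(cell,[[p[0],v,p[1]] for v in y])).astype(np.float32)
        v=cv2.remap(G(I),u[:,0],u[:,1],cv2.INTER_LINEAR).ravel(); print(th,n,v.astype(int).tolist())
# slide shift by ECC on body patches, gap region excluded
for n,A,B,(x0,x1,y0,y1) in (('side',a,im,(280,308,278,320)),('side left edge',a,im,(276,292,270,305)),('fixed',a,im,(330,375,300,345))):
    W=np.eye(2,3,dtype=np.float32); cc,W=cv2.findTransformECC(G(A)[y0:y1,x0:x1],G(B)[y0:y1,x0:x1],W,cv2.MOTION_TRANSLATION); print(n,W[:,2],cc)
```

```text
0 side [71, 79, 126, 171, 177, 183, 220, 243, 245, 245, 245, 245, 245, 245, 245, 245, 245, 242, 229, 193, 137, 116, 115]
0 top [212, 210, 157, 119, 134, 211, 250, 251, 250, 250, 250, 249, 249, 249, 248, 248, 247, 218, 201, 206, 205, 205, 205]
0.1 side [71, 72, 69, 70, 87, 143, 178, 178, 193, 230, 243, 243, 243, 243, 243, 243, 242, 242, 242, 240, 234, 204, 135]
0.1 top [206, 144, 120, 120, 158, 233, 251, 250, 250, 249, 249, 248, 248, 247, 247, 248, 239, 202, 205, 205, 205, 205, 204]
0.2 side [74, 71, 71, 69, 69, 69, 68, 102, 161, 177, 178, 179, 204, 238, 244, 244, 244, 244, 244, 244, 243, 244, 236]
0.2 top [206, 191, 116, 125, 191, 243, 249, 248, 248, 247, 248, 246, 246, 246, 245, 245, 227, 204, 205, 205, 205, 203, 204]
side [1.4486051 0.7778245] 0.9219392700920926
side left edge [0.68223995 0.34237283] 0.9678188413887745
fixed [-0.06307305  0.36792105] 0.9582565956749594
```

The side profile is centred on the lever axis only at angle 0, so the lever is home. The sliding half has also shifted towards the lever, and the robot is clear of everything.

```bash
python3 -c "
from plant import env
print(env.job_done())"
```

```text
the job is handed in; nothing more can be done
None
```

The job is handed in and no verdict came back: by my checks the loop is hooked, the lever lies home and the sliding half is drawn in about 1 to 2.5 mm (1 mm is needed, so the margin is thin), but while laying the bar down I pressed it onto the keeper at an estimated 8 N, right at the limit.

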